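# Uncap the connector and snap the cover onto a sealed electronics housing

### The arm

A 6-joint arm with a two-finger parallel gripper is mounted at the origin on a cart in front of the work surface, level with it; the furniture and walls round the work are solid. World frame = base frame: x ahead of the robot, y to its left, z up, the work surface at z = 0. Lengths are in mm, angles in rad, forces in N, time in s.
With the tool pointing down it reaches from about 250 to 775 mm from the base axis. Payload 8.9 kg.
Tool frame: the origin (TCP) lies between the finger pads; the fingertips stand tcp_to_tips ahead of it and the grasp point (between the pads) lies 5 mm behind it (tcp_to_tips is the distance from the TCP to the fingertips, in mm); z points along the fingers, y is the line along which they close (so a half turn about z gives the same grasp; the last joint's range is limited). The gripper opens to 85 mm and grips with 20 to 120 N. Pads are 22 mm wide; open, the fingers measure 114 mm over their backs; the gripper's body (76 mm by 85 mm) begins 54 mm behind the grasp point. The pads swing forward as they close: fully open they stand 13 mm farther back than shut.
Start: joints at [-1.303, 0.291, -0.153, 1.127, 0, 1.431], TCP at [207.729, -482.154, 245.305] pointing down, gripper open.
Joint ranges: [-2.52, 2.52], [-0.91, 1.74], [-1.3, 1.37], [-1.96, 2.02], [-1.52, 1.47], [-3.14, 3.14]. Speed limits (rad/s): [2.22, 2.22, 2.79, 3.14, 3.14, 3.14].

### API

Orientations are given as a unit quaternion [x, y, z, w].
In Python, from station import move_pose, move_linear, move_joints, set_gripper, sleep, solve_ik, get_image, calibration, PlanningError, hand_in, current_clock, current_q, current_qvel, current_tau, current_ee_pos, current_eef_rot, current_contact_force, current_ft_torque, current_finger_gap, current_finger_force, tcp_to_tips gives the robot as it stands. Calls block until the motion is done:
- move_pose(position, orientation): joint-space move of the TCP to a pose.
- move_linear(position, rotation=None, max_speed=150, guard=None): straight line of the TCP; rotation=None keeps the orientation; max_speed is the mean speed in mm/s. With guard (N) it stops when the force on the tool has changed by that much, and returns True; else False.
- move_joints(angles): joint-space move.
- set_gripper(opening, effort=None): finger opening in mm; effort is the grip in N (None keeps the last); returns when the fingers have stopped.
- sleep(seconds).
- solve_ik(position, orientation): joint angles nearest the present ones, or None.
- get_image(name): name is "scene" or "side" or "wrist"; returns the picture (420x560x3 uint8, red, green, blue); there is no depth.
- calibration(name): a dict with "mtx" (3x3 intrinsics, pixels), "distortion" ([k1, k2, p1, p2, k3] as OpenCV has them; the pictures are not rectified), "R" (3x3) and "t" (3): a world point X has camera coordinates R X + t. Camera axes: x right, y down, z forward; pixel columns grow to the right and rows downward; lengths in mm; the calibration is good to about 2 mm. A picture is of the moment at which its call begins: read the wrist's pose just before it. calibration takes no time and is no camera call; for the wrist camera it gives the pose at the moment of the call.
A pose or a line that the arm cannot do raises PlanningError and nothing moves.
- hand_in(): hands the job in; it is judged then, once.
Readings, each from a call of its own:
- current_clock(): time.
- current_q(): joint angles.
- current_qvel(): joint speeds.
- current_tau(): joint torques, N m.
- current_ee_pos(): TCP position.
- current_eef_rot(): TCP orientation.
- current_contact_force(): force on the tool from outside, world axes, zero at the start.
- current_ft_torque(): the same for the moment, N m.
- current_finger_gap(): finger opening in mm.
- current_finger_force(): force on a finger pad.
Only numpy, scipy, OpenCV 4.12 (cv2) and the standard library are available. Lean on these libraries where they do the work, as an engineer would, in place of code of your own. Each camera call takes 0.05 s, during which the arm holds its last target. There are 200 camera calls.

### The job

Close up the electronics housing that sits in the assembly fixture: pull the red transit cap off its connector and drop the cap in the round steel dish, then fit the white cover over the housing, with its window over the connector, and press it down until the clips at both ends have snapped over it. Keep pressing the cover all the way down onto its foam seal and finish like that, still pressing; leave the calipers, brush and marker pen where they lie.

Things in the scene. Friction and masses are not known exactly. Their poses are not given: they have to be found in the camera images.
- housing: Grey tub, 104 x 54 mm, rim 36 mm above the bench, with a green circuit board, in an aluminium fixture plate (144 x 76 x 8 mm) fixed to the bench. Origin: underside centre of the plate. x runs lengthwise towards the connector end, y across, z up. Black foam seal on the rim; black sprung clips, 16 mm wide (y), stand at both ends, x = +-63 mm, up to z = 44 mm, noses inwards with ramps on top.
- connector_top (a point): Centre of the top of the green connector block, 10 (x) x 22 (y) mm, at x = 32, y = 0, z = 57 mm of the housing. Apart from it and its cap nothing on the housing stands higher than 44 mm.
- cap: Red transit cap, 20 (x) x 32 (y) x 17 mm, 12 g, over the connector, axes parallel to the housing's; origin (underside centre) then at x = 32, y = 0, z = 43 mm of the housing. Sprung noses hold it: pulling straight up takes about 5 N and it comes free after 4 mm; lift 15 mm to clear the connector. Grip it across its 32 mm (y). The cover cannot go on while it is there.
- cover: White cover, about 80 g, lying right way up. Origin: centre of its lower edge; z up, x towards the window end. Skirt 113 (x) x 63 (y) x 14 mm, wall 2.5 mm, 2 mm clear of the tub all round; a lug 4.5 mm long at each end. Upper face of the top plate at z = 17 mm; raised block on it. Fitted, its axes are parallel to the housing's, window end to connector end; turned round it does not go on.
- cover_block_top (a point): Centre of the flat top of the cover's raised block, at x = -4, y = 0, z = 41 mm of the cover. The block is 44 (x) x 36 (y) mm and 24 mm high above the plate: grip it across its 36 mm (y), press on its top.
- cover_window (a point): Centre of the cover's window, 15 (x) x 27 (y) mm, at x = 32, y = 0, z = 17 mm of the cover; the connector comes up through it.
- cover_seat (a point): Where the cover's origin lies when pressed fully home: x = 0, y = 0, z = 22 mm of the housing. The cover comes down straight: its origin is about 11 mm above this point where it rests loosely on the clips' ramps, 5 mm above where it meets the seal, 3 mm above when clipped and let go.
- dish: Round open steel parts dish, 120 mm across the rim, 26 mm high, floor 4 mm thick and 100 mm across, held to the bench. Origin: underside centre, on the bench.
- seal (a joint): Compression of the foam seal, m: 0 free (its top at z = 41 mm of the housing), 0.002 when the cover is clipped and let go, 0.005 pressed fully home. Spring of 3 N per mm: pressing fully home takes about 15 N.
- clip_near (a joint): Opening of the clip at the housing's -x end (away from the connector), rad: 0 home, 0.05 to 0.1 while the cover's lug pushes it outwards; then it snaps back over the lug. Pushing the cover past both clips takes about 6 to 12 N in all, then the force drops.
- clip_far (a joint): The same for the clip at the connector end (+x).
- calipers: Calipers, 72 x 200 x 17 mm, lying on the bench; leave them.
- esd_brush: Black brush, 28 x 157 x 10 mm, lying on the bench; leave it.
- marker_pen: White and black marker pen, 12 x 130 x 13 mm, lying on the bench; leave it.
Not all that is in view belongs to the job. Of the things that look like the cap, the smaller one is meant.

How it is judged (in metres and radians):
On the way, in this order (a step that is already met when the one before it is completed fails the run):
1. the cap is off the connector and lies in the dish, let go (horizontal distance between cap and dish below 0.055 m and height (world z) of cap below 0.035 m and contact force between the fingers and cap below 0.1 N), for 0.2 s.
2. the cover is on the housing and both clips have snapped over its lugs (z of cover in the frame of housing between 0.018 and 0.0263 m and angle between cover's own z axis and vertical below 0.04 rad and horizontal distance between cover and housing below 0.006 m and angle between the x axis of cover and the x axis of housing, either way round below 0.1 rad and value of joint each of clip_near, clip_far below 0.06 rad), for 0.2 s.
At the end, for the whole second after the job is handed in: The cap lies in the dish; the cover is level on the housing (within 6 mm), clipped at both ends (clips within 0.06 rad of home, cover no higher than 26.3 mm), and the robot is still pressing it with more than 3 N, holding the seal compressed by more than 3.4 mm (all of step 2 and horizontal distance between cap and dish below 0.055 m and height (world z) of cap below 0.035 m and value of joint seal above 0.0034 m and contact force between any of the fingers, the arm and cover above 3 N); the arm keeps its last pose, push and grip.
It fails at once if the calipers are moved by more than 3 cm (distance of calipers from where it was at the start of the episode above 0.03 m).
It fails at once if the brush is moved by more than 3 cm (distance of esd_brush from where it was at the start of the episode above 0.03 m).
It fails at once if the marker pen is moved by more than 3 cm (distance of marker_pen from where it was at the start of the episode above 0.03 m).
It also fails if it takes over 54 s, if anything falls off the work surface, if the arm or the gripper's body presses on something with over 40 N, if the wrist force passes 120 N, or if a joint passes its speed limit or range.

## Working session

There is one attempt and no reset: what is moved stays moved. The work goes in short steps, each a Python script; the robot and the scene stay as the last script left them, time stands still between calls to the robot, and variables do not carry over. Pictures are saved under pics/ and viewed, at most 10 in all, crops included, and the job is handed in when it is done.

```bash
ls; mkdir -p pics
python3 - <<'E'
from station import *
import cv2,numpy as np
for n in ("scene","side"):
    im=get_image(n); cv2.imwrite(f"pics/{n}0.png",cv2.resize(im[...,::-1],(784,588),interpolation=cv2.INTER_CUBIC))
    c=calibration(n); print(n,np.round(c["mtx"],1).tolist(),np.round(c["distortion"],3),np.round(c["R"],3).tolist(),np.round(c["t"]))
print(current_clock(),tcp_to_tips if not callable(tcp_to_tips) else tcp_to_tips(),current_ee_pos(),current_eef_rot())
E
```

```text
pics
scene [[506.5, 0.0, 278.5], [0.0, 506.5, 218.0], [0.0, 0.0, 1.0]] [-0.014  0.     0.     0.     0.   ] [[-0.995, -0.093, -0.019], [-0.05, 0.68, -0.732], [0.081, -0.728, -0.681]] [ 536.  -36. 1130.]
side [[477.4, 0.0, 278.2], [0.0, 477.4, 206.6], [0.0, 0.0, 1.0]] [-0.031  0.     0.     0.     0.   ] [[1.0, 0.013, -0.014], [-0.005, -0.528, -0.849], [-0.019, 0.849, -0.528]] [-552.  165.  900.]
0.1 14.0 [ 207.62584293 -481.80223801  244.79201794] [ 9.79386513e-01  2.01994367e-01 -4.56928594e-05 -5.76295886e-04]
```

View pics/scene0.png

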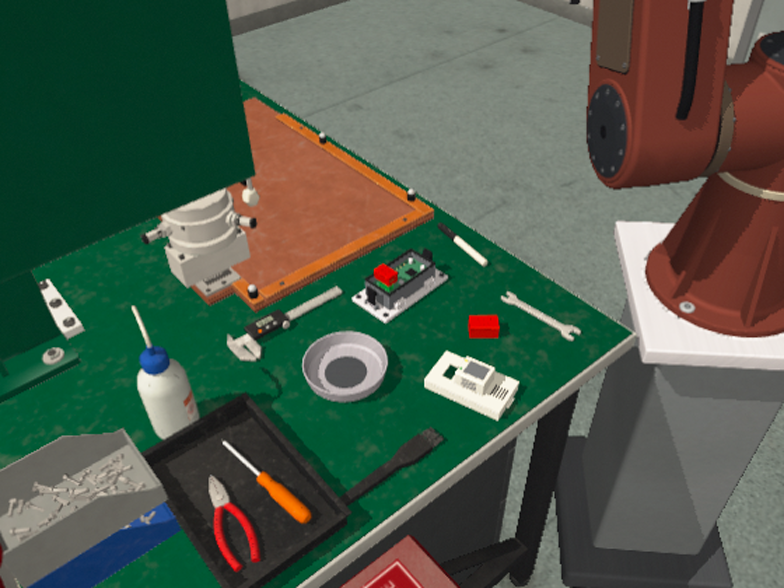

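View pics/side0.png

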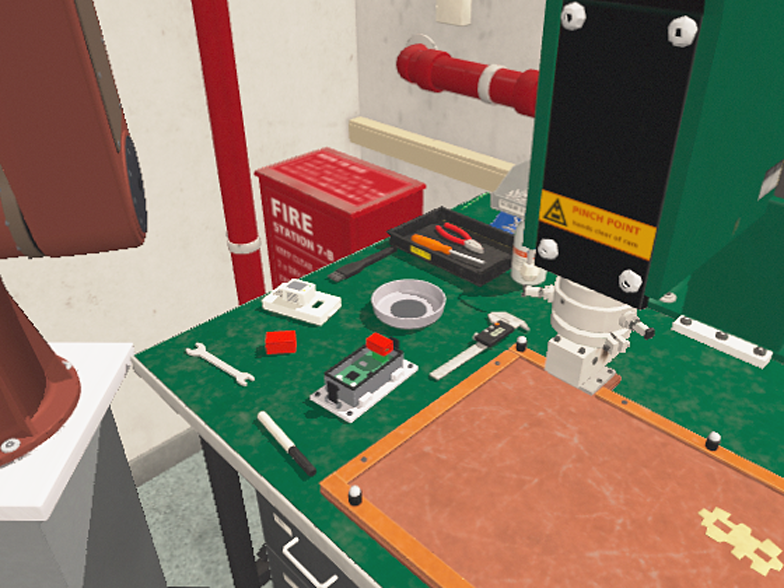

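Scene (784-px scale): the housing is at ~(400,285) with the capped end lower left. The dish rim is centred at ~(345,365), the cover block at ~(475,373) with its window at ~(450,371), and the decoy red block at (484,327). In the side view the cap top is ~(380,342), the cover block ~(293,288), the window ~(322,306) and the dish ~(408,303).

```bash
cat > h.py <<'E'
from station import *
import cv2,numpy as np
from scipy.spatial.transform import Rotation as Rn
def ray(c,uv):
    p=cv2.undistortPoints(np.array([[uv]],float),c["mtx"],c["distortion"])[0,0]
    R=np.array(c["R"]);t=np.array(c["t"]).ravel()
    return -R.T@t, R.T@np.array([p[0],p[1],1.])
def onz(c,uv,z):
    o,d=ray(c,uv); return o+d*(z-o[2])/d[2]
def proj(c,X):
    return cv2.projectPoints(np.array(X,float).reshape(-1,1,3),cv2.Rodrigues(np.array(c["R"]))[0],np.array(c["t"],float).ravel(),c["mtx"],c["distortion"])[0][:,0]
def down(yaw): # tool down, tool y axis (closing) at heading yaw
    y=np.array([np.cos(yaw),np.sin(yaw),0]);z=np.array([0,0,-1.]);x=np.cross(y,z)
    return Rn.from_matrix(np.c_[x,y,z]).as_quat()
E
python3 - <<'E'
from h import *
S=calibration("scene");D=calibration("side")
for n,c,uv,z in [("captop",S,(385,272),60),("captop",D,(380,342),60),("blocktop",S,(477,369),41),("blocktop",D,(294,286),41),("win",S,(450,371),17),("win",D,(322,306),17),("dish",S,(345,360),26),("dish",D,(408,299),26),
 ("plate a",S,(385,318),8),("plate b",S,(446,278),8),("plate c",S,(353,296),8),("pA",D,(347,419),8),("pB",D,(418,371),8),("pC",D,(310,395),8),("decoy",S,(484,320),20)]:
    print(n,np.round(onz(c,np.array(uv)/1.4,z)))
r=Rn.from_quat(current_eef_rot()).as_matrix();print(r.round(3))
c=calibration("wrist");print(np.round(c["mtx"]),np.round(-np.array(c["R"]).T@np.array(c["t"]).ravel()),np.round(c["R"],2))
E
```

```text
captop [537.  84.  60.]
captop [539.  74.  60.]
blocktop [397. 253.  41.]
blocktop [394. 253.  41.]
win [432. 237.  17.]
win [440. 230.  17.]
dish [579. 236.  26.]
dish [579. 236.  26.]
plate a [534. 130.   8.]
plate b [445.  30.   8.]
plate c [589.  84.   8.]
pA [497. -24.   8.]
pB [591.  75.   8.]
pC [444.  23.   8.]
decoy [386. 135.  20.]
[[ 0.918  0.396 -0.   ]
 [ 0.396 -0.918  0.001]
 [ 0.    -0.001 -1.   ]]
[[303.   0. 282.]
 [  0. 303. 208.]
 [  0.   0.   1.]] [ 274. -453.  374.] [[ 0.4  -0.92 -0.  ]
 [-0.88 -0.38  0.28]
 [-0.26 -0.11 -0.96]]
```

Run:
```python
from h import *
S=calibration("scene");D=calibration("side")
def tri(u,v):
    (o,d),(p,e)=ray(S,np.array(u)/1.4),ray(D,np.array(v)/1.4)
    s=np.linalg.lstsq(np.c_[d,-e],p-o,rcond=None)[0];a=o+s[0]*d;b=p+s[1]*e
    return ((a+b)/2).round(),np.linalg.norm(a-b).round()
print("knob tip",tri((250,198),(535,291)), "press low corner", onz(D,np.array((637,303))/1.4,200),onz(D,np.array((540,265))/1.4,200),onz(D,np.array((575,388))/1.4,0), onz(S,np.array((253,178))/1.4,200))
for n,p,ys in [("house",(518,53),(138,-42)),("dish",(579,236),(138,-42,48,-132,90,-90,0,180)),("cover",(396,253),(65,-115))]:
    for y in ys:
        for z in (60,200):
            q=solve_ik([*p,z],down(np.radians(y))); print(n,y,z,None if q is None else np.round(q,2))
```

```text
knob tip (array([738.,  46., 159.]), np.float64(2.0)) press low corner [830.40416139 -45.44267565 200.        ] [737.75947794  40.34002928 200.        ] [808.39732262  46.01569923   0.        ] [726.3138111   54.26375574 200.        ]
house 138 60 [-0.04  0.46 -0.43  0.67  0.   -0.88]
house 138 200 [-0.04  0.31 -0.25  1.01  0.   -0.88]
house -42 60 [-0.04  0.46 -0.43  0.67  0.    2.27]
house -42 200 [-0.04  0.31 -0.25  1.01  0.    2.27]
dish 138 60 [ 0.27  0.63 -0.13  0.81  0.   -0.57]
dish 138 200 [ 0.27  0.51  0.06  1.12  0.   -0.57]
dish -42 60 [ 0.27  0.63 -0.13  0.81  0.    2.57]
dish -42 200 [0.27 0.51 0.06 1.12 0.   2.57]
dish 48 60 [ 0.27  0.63 -0.13  0.81  0.    1.  ]
dish 48 200 [0.27 0.51 0.06 1.12 0.   1.  ]
dish -132 60 [ 0.27  0.63 -0.13  0.81  0.   -2.14]
dish -132 200 [ 0.27  0.51  0.06  1.12  0.   -2.14]
dish 90 60 [ 0.27  0.63 -0.13  0.81  0.    0.27]
dish 90 200 [0.27 0.51 0.06 1.12 0.   0.27]
dish -90 60 [ 0.27  0.63 -0.13  0.81  0.   -2.87]
dish -90 200 [ 0.27  0.51  0.06  1.12  0.   -2.87]
dish 0 60 [ 0.27  0.63 -0.13  0.81  0.    1.84]
dish 0 200 [0.27 0.51 0.06 1.12 0.   1.84]
dish 180 60 [ 0.27  0.63 -0.13  0.81  0.   -1.3 ]
dish 180 200 [ 0.27  0.51  0.06  1.12  0.   -1.3 ]
cover 65 60 [ 0.41  0.39 -0.57  0.61  0.    0.85]
cover 65 200 [ 0.41  0.22 -0.37  0.98  0.    0.85]
cover -115 60 [ 0.41  0.39 -0.57  0.61  0.   -2.29]
cover -115 200 [ 0.41  0.22 -0.37  0.98  0.   -2.29]
```

Run:
```python
from h import *
import pickle
P={}
def snap(n):
    c=calibration("wrist"); im=get_image("wrist"); P[n]=c
    cv2.imwrite(f"pics/{n}raw.png",im[...,::-1])
    cv2.imwrite(f"pics/{n}.png",cv2.resize(im[...,::-1],(784,588),interpolation=cv2.INTER_CUBIC))
move_pose([396,253,180],down(np.radians(65)));sleep(.2);snap("wc")
print(current_clock())
move_pose([535,75,180],down(np.radians(138)));sleep(.2);snap("wh")
print(current_clock())
pickle.dump(P,open("P.pkl","wb"))
```

```text
3.0417
4.7833
```

View pics/wc.png

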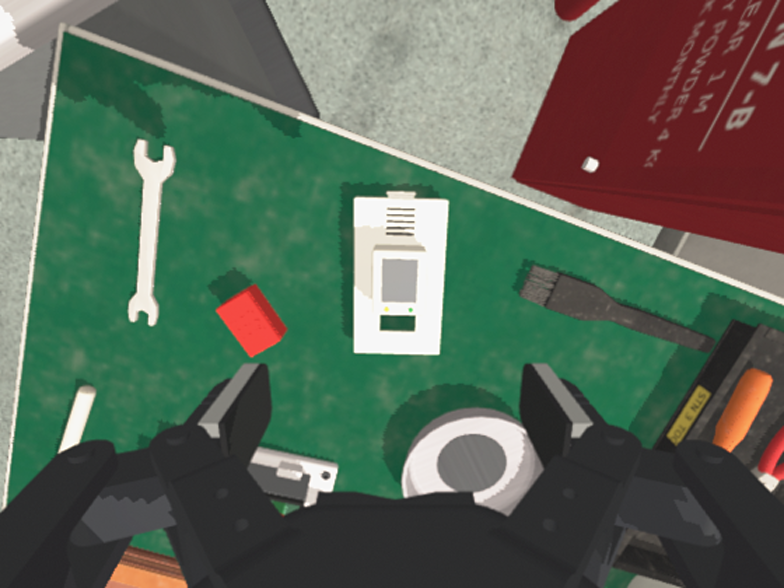

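View pics/wh.png

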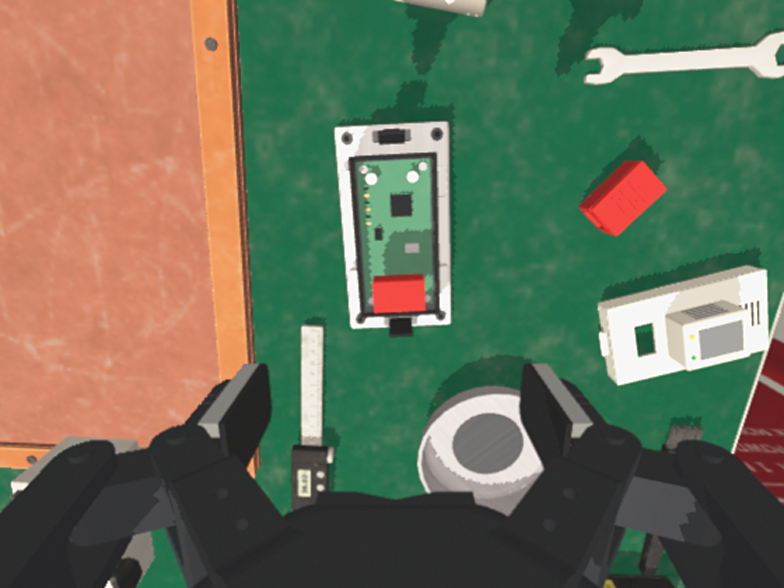

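The wrist views show the cover's top plate spanning ~(354–448, 197–354), with the window at (398,322). The housing plate has corners at ~(335,127), (449,122), (451,324) and (350,328), with the red cap at (399,294). I'll enlarge both to read the corners.

Run:
```python
import cv2,numpy as np
a=cv2.imread("pics/wcraw.png")[130:262,240:330];b=cv2.imread("pics/whraw.png")[80:245,232:330]
f=lambda i,s:cv2.resize(i,None,fx=s,fy=s,interpolation=cv2.INTER_CUBIC)
a=f(a,4.4);b=f(b,3.6)
H=600;o=np.zeros((H,800,3),np.uint8);o[:a.shape[0],:a.shape[1]]=a;o[:b.shape[0],420:420+b.shape[1]]=b
cv2.imwrite("pics/crop1.png",o);print(a.shape,b.shape)
```

```text
(581, 396, 3) (594, 353, 3)
```

View pics/crop1.png

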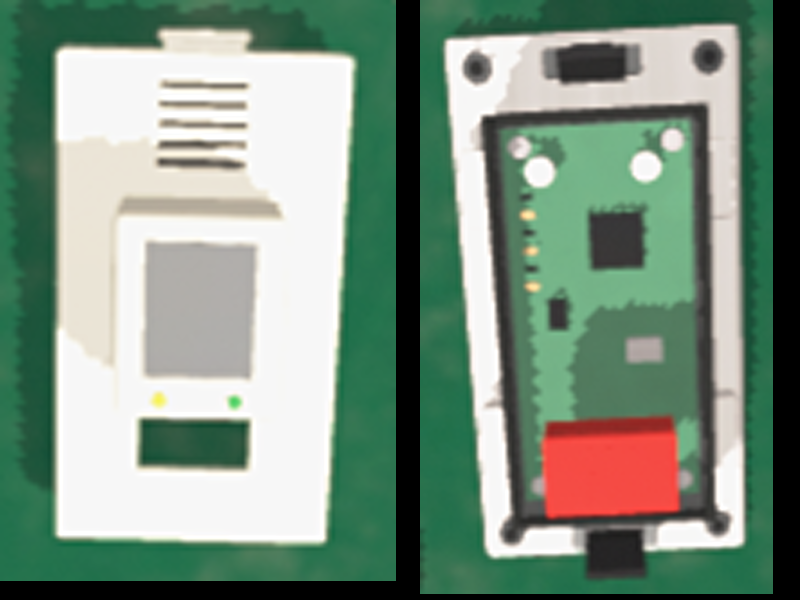

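```bash
cat >> h.py <<'E'
from scipy.optimize import least_squares
def fit(views,x0):
    # views: list of (calib, model pts Nx3, pixels Nx2); returns x,y,yaw
    def f(p):
        R=Rn.from_euler("z",p[2]*.01).as_matrix(); r=[]
        for c,M,u in views: r.append((proj(c,np.array(M,float)@R.T+[p[0],p[1],0])-u).ravel())
        return np.concatenate(r)
    s=least_squares(f,[x0[0],x0[1],x0[2]*100],loss="soft_l1",diff_step=1e-4)
    return np.array([s.x[0],s.x[1],s.x[2]*.01]),f(s.x).reshape(-1,2)
E
python3 - <<'E'
from h import *
import pickle
P=pickle.load(open("P.pkl","rb"))
px=lambda L,s,off:(np.array(L,float)+.5)/s-.5+off
hm=[(-72,-38,8),(-72,38,8),(72,38,8),(72,-38,8),(22,-16,60),(22,16,60),(42,16,60),(42,-16,60),(-52,-27,41),(-52,27,41)]
hp=px([(446-420,38),(738-420,25),(745-420,545),(488-420,556),(543-420,432),(676-420,428),(680-420,511),(544-420,517),(483-420,116),(707-420,104)],3.6,(232,80))
cm=[(-56.5,-31.5,17),(-56.5,31.5,17),(56.5,31.5,17),(56.5,-31.5,17),(39.5,-13.5,17),(39.5,13.5,17),(-26,-18,41),(-26,18,41)]
cp=px([(57,47),(354,54),(327,543),(56,537),(137,467),(248,470),(117,213),(283,216)],4.4,(240,130))
h,r=fit([(P["wh"],hm,hp)],(518,53,np.radians(48)));print("housing",h.round(1),np.degrees(h[2]).round(2));print(r.round(1).tolist())
c,r=fit([(P["wc"],cm,cp)],(398,252,np.radians(-25)));print("cover",c.round(1),np.degrees(c[2]).round(2));print(r.round(1).tolist())
rot=lambda a,v:np.array([[np.cos(a),-np.sin(a)],[np.sin(a),np.cos(a)]])@v
print("cap",h[:2]+rot(h[2],[32,0]),"block",c[:2]+rot(c[2],[-4,0]))
print("cover from wh: predicted px of top corners", (proj(P["wh"],np.array([[*(c[:2]+rot(c[2],np.array(m[:2]))),m[2]] for m in cm]))*1.4).round())
for n,uv in (("wc",(472,458)),("wh",(488,443))): print("dish floor",onz(P[n],np.array(uv)/1.4,4))
pickle.dump((h,c),open("hc.pkl","wb"))
E
```

```text
housing [515.7  55.4   0.9] 50.66
[[-0.4, -0.3], [0.4, -0.7], [-0.1, 0.4], [-0.3, 0.5], [-0.4, 1.4], [0.3, 0.8], [-0.2, 0.1], [0.8, 0.0], [-1.0, -0.8], [0.9, -0.6]]
cover [401.8 252.7  -0.5] -26.52
[[0.2, 0.4], [-0.5, 0.5], [-0.9, -0.8], [0.7, -0.9], [-0.3, 0.3], [0.6, 0.3], [-0.8, -0.3], [1.7, 0.0]]
cap [535.99134923  80.10758586] block [398.25488077 254.46855827]
cover from wh: predicted px of top corners [[766. 269.]
 [768. 347.]
 [618. 384.]
 [607. 309.]
 [634. 326.]
 [638. 358.]
 [750. 308.]
 [752. 355.]]
dish floor [573.93164179 241.73908501   4.        ]
dish floor [577.5468348  239.52965053   4.        ]
```

Run:
```python
from h import *
import pickle,station
h,c=pickle.load(open("hc.pkl","rb"))
cap=h[:2]+32*np.array([np.cos(h[2]),np.sin(h[2])]); q=down(h[2]+np.pi/2)
set_gripper(46,40)
print("tips",station.tcp_to_tips,current_finger_gap())
move_pose([*cap,95],q); f0=current_contact_force()
print(move_linear([*cap,72],max_speed=80,guard=4))
hit=move_linear([*cap,54],max_speed=25,guard=3)
p=current_ee_pos();print("hit",hit,p,current_contact_force()-f0,current_clock())
if hit: move_linear([*cap,p[2]+2.5],max_speed=40)
set_gripper(20,40);print("gap",current_finger_gap(),current_finger_force(),current_contact_force()-f0,current_ee_pos(),current_clock())
cv2.imwrite("pics/grip.png",cv2.resize(get_image("side")[200:300,190:330,::-1],None,fx=5,fy=5,interpolation=cv2.INTER_CUBIC))
```

```text
tips 14.0 45.80850034153228
False
hit False [536.06538257  80.12905241  54.05563925] [-0.95961878  0.55422531 -1.0496615 ] 7.0
gap 31.31704955672681 39.90859095007181 [-0.07232652  0.61983771  1.64987927] [536.24702377  80.1170391   54.32717131] 7.2667
```

Run:
```python
from h import *
import pickle
h,c=pickle.load(open("hc.pkl","rb"))
cap=h[:2]+32*np.array([np.cos(h[2]),np.sin(h[2])]); q=down(h[2]+np.pi/2)
move_linear([*cap,66],max_speed=40)
print("gap",current_finger_gap(),current_finger_force(),current_clock())
move_linear([*cap,115],max_speed=150)
d=[578,238]
move_linear([*d,100],max_speed=200)
print("gap",current_finger_gap(),current_finger_force())
f0=current_contact_force()
print(move_linear([*d,40],max_speed=120,guard=8),move_linear([*d,21],max_speed=40,guard=4),current_ee_pos())
set_gripper(48);sleep(.1)
move_linear([*d,110],max_speed=200)
b=c[:2]-4*np.array([np.cos(c[2]),np.sin(c[2])]);q=down(c[2]+np.pi/2)
set_gripper(60)
move_pose([*b,130],q);sleep(.2)
print(current_finger_gap(),current_clock())
import pickle
P={"wc2":calibration("wrist")};im=get_image("wrist");pickle.dump(P,open("P2.pkl","wb"))
cv2.imwrite("pics/wc2raw.png",im[...,::-1])
cv2.imwrite("pics/wc2.png",cv2.resize(im[...,::-1],(784,588),interpolation=cv2.INTER_CUBIC))
```

```text
gap 31.08948620722699 41.45977556705475 7.7667
gap 31.00573578281356 41.45951673388481
False False [577.91696429 238.01638228  20.86654264]
60.085659783357464 13.2917
```

View pics/wc2.png

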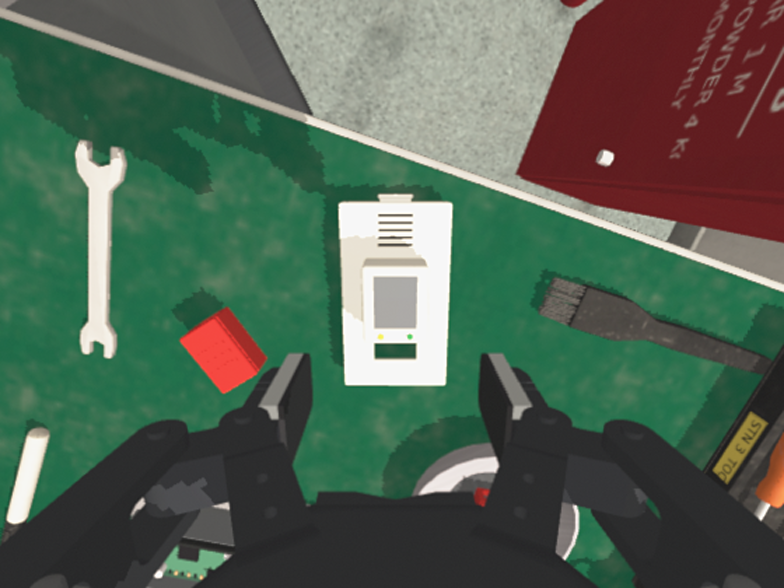

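The cap is in the dish (red at ~(483,497)). The cover's top-plate corners are at about (339,203), (452,203), (446,385) and (345,384).

Run:
```python
from h import *
import pickle
h,c=pickle.load(open("hc.pkl","rb"));P=pickle.load(open("P2.pkl","rb"))
# enlarge corners numerically: edges of white top
cm=[(-56.5,-31.5,17),(-56.5,31.5,17),(56.5,31.5,17),(56.5,-31.5,17),(39.5,-13.5,17),(39.5,13.5,17),(-26,-18,41),(-26,18,41)]
print(h,c)
R=Rn.from_euler("z",c[2]).as_matrix()
print((proj(P["wc2"],np.array(cm)@R.T+[c[0],c[1],0])*1.4).round(1).tolist())
cp=np.array([(339,203),(452,203),(446,385),(345,384)])/1.4
n,r=fit([(P["wc2"],cm[:4],cp)],c);print("new",n,r.round(1).tolist())
# take a close look at the housing without the cap from the same tool-relative spot
b=h[:2]-4*np.array([np.cos(h[2]),np.sin(h[2])])
move_pose([*b,152],down(h[2]+np.pi/2));sleep(.2)
P["wh2"]=calibration("wrist");im=get_image("wrist");pickle.dump(P,open("P2.pkl","wb"));cv2.imwrite("pics/wh2raw.png",im[...,::-1])
f=lambda i,s:cv2.resize(i,None,fx=s,fy=s,interpolation=cv2.INTER_CUBIC)
a=f(cv2.imread("pics/wc2raw.png")[135:285,235:330],4);q=f(im[110:295,225:340,::-1],3.24)
o=np.zeros((600,780,3),np.uint8);o[:a.shape[0],:a.shape[1]]=a;o[:q.shape[0],400:400+q.shape[1]]=q[:600];cv2.imwrite("pics/crop2.png",o)
hm=[(-72,-38,8),(-72,38,8),(72,38,8),(72,-38,8),(27,-11,57),(27,11,57),(37,11,57),(37,-11,57),(32,0,57)]
R=Rn.from_euler("z",h[2]).as_matrix();u=proj(P["wh2"],np.array(hm)@R.T+[h[0],h[1],0])
print("pred crop",(((u-[225,110]+.5)*3.24-.5)+[400,0]).round(0).tolist(),current_clock())
```

```text
[515.70385371  55.36051481   0.88410198] [401.83397144 252.68247038  -0.4628745 ]
[[338.4, 202.2], [451.1, 202.2], [444.4, 383.4], [345.3, 383.4], [373.2, 359.0], [416.5, 359.0], [360.5, 265.1], [429.0, 265.1]]
new [402.4942318  252.79444776  -0.46412704] [[0.2, 0.1], [-0.1, 0.2], [-0.8, -0.6], [0.6, 0.1]]
pred crop [[443.0, 45.0], [727.0, 45.0], [708.0, 528.0], [462.0, 528.0], [540.0, 462.0], [629.0, 462.0], [628.0, 498.0], [541.0, 498.0], [585.0, 480.0]] 15.175
```

View pics/crop2.png

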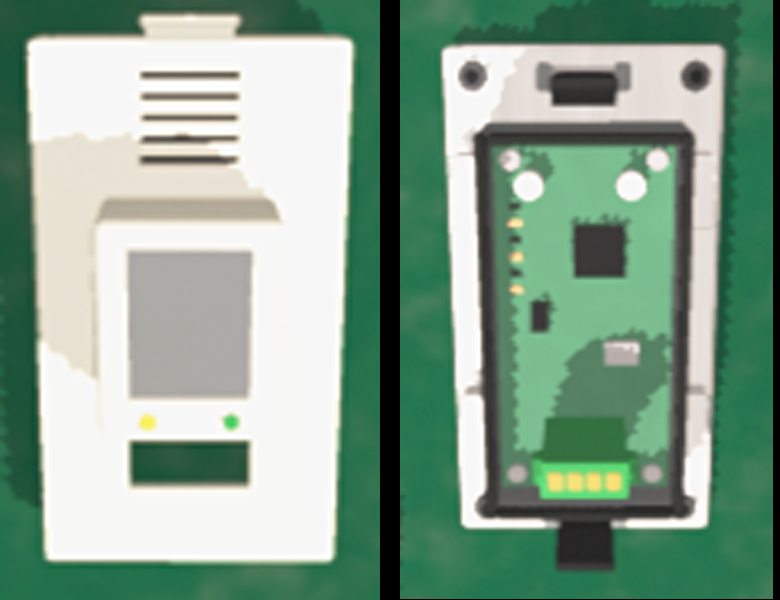

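Housing predictions match the close view to about a pixel: plate corners (442,46), (724,45), (709,527), (462,527), and connector (540–630, 462–498). I'll refit the cover from both views, grip it and lift.

Run:
```python
from h import *
import pickle
h,c=pickle.load(open("hc.pkl","rb"));P=pickle.load(open("P.pkl","rb"))|pickle.load(open("P2.pkl","rb"))
px=lambda L,s,off:(np.array(L,float)+.5)/s-.5+off
cm=[(-56.5,-31.5,17),(-56.5,31.5,17),(56.5,31.5,17),(56.5,-31.5,17),(39.5,-13.5,17),(39.5,13.5,17)]
n,r=fit([(P["wc2"],cm,px([(27,38),(353,38),(333,562),(45,561),(130,487),(249,487)],4,(235,135))),(P["wc"],cm,px([(57,47),(354,54),(327,543),(56,537),(137,467),(248,470)],4.4,(240,130)))],c)
print(n,r.round(1).tolist())
hm=[(-72,-38,8),(-72,38,8),(72,38,8),(72,-38,8),(27,-11,57),(27,11,57),(37,11,57),(37,-11,57)]
hn,r=fit([(P["wh2"],hm,px(np.array([(442,46),(724,45),(709,527),(462,527),(540,462),(630,462),(629,498),(541,498)])-[400,0],3.24,(225,110)))],h);print(hn,r.round(1).tolist())
h=(h+2*hn)/3;c=n;pickle.dump((h,c),open("hc.pkl","wb"));print(h)
b=c[:2]-4*np.array([np.cos(c[2]),np.sin(c[2])]);q=down(c[2]+np.pi/2)
move_linear([515,60,155],max_speed=200)
move_pose([*b,90],q)
f0=current_contact_force()
print(move_linear([*b,50],max_speed=100,guard=8),move_linear([*b,34.5],max_speed=40,guard=4),current_ee_pos())
set_gripper(20,90);sleep(.1)
print("gap",current_finger_gap(),current_finger_force(),current_contact_force()-f0,current_ee_pos())
move_linear([*b,60],max_speed=60);move_linear([*b,125],max_speed=150)
print("gap",current_finger_gap(),current_finger_force(),current_clock())
t=h[:2]-4*np.array([np.cos(h[2]),np.sin(h[2])])
move_pose([*t,125],down(h[2]+np.pi/2));sleep(.2)
print(current_ee_pos(),t,current_contact_force(),current_clock())
P2={"wf":calibration("wrist")};im=get_image("wrist");cv2.imwrite("pics/wf.png",cv2.resize(im[80:380,160:440,::-1],None,fx=2,fy=2));pickle.dump(P2,open("P3.pkl","wb"))
s=get_image("side");cv2.imwrite("pics/sf.png",cv2.resize(s[180:320,180:340,::-1],None,fx=4,fy=4,interpolation=cv2.INTER_CUBIC))
```

```text
[401.87866821 252.70031629  -0.46431324] [[0.5, 0.3], [-0.5, 0.4], [-0.5, -1.2], [0.7, -1.0], [-0.6, 0.1], [0.6, 0.1], [0.3, 0.4], [-0.4, 0.6], [-0.9, -0.8], [0.6, -0.9], [-0.4, 0.4], [0.5, 0.3]]
[515.77027625  55.29647279   0.88814712] [[-0.2, -0.2], [0.4, -0.2], [-0.2, 0.2], [0.2, 0.5], [0.1, -0.0], [-0.3, -0.2], [-0.1, 0.0], [0.0, 0.1]]
[515.7481354   55.31782013   0.88679874]
False False [398.13457844 254.43127721  34.340417  ]
gap 34.17419766262656 90.34741759300232 [-1.77653159 -1.71003819  7.75365943] [398.42193266 254.56620231  35.07691157]
gap 34.19062949736001 89.58015561103821 19.7
[513.09112287  52.58830419 124.95711569] [513.22054979  52.21760869] [ 0.26897991 -0.47181347 -0.3239443 ] 21.4833
```

View pics/wf.png

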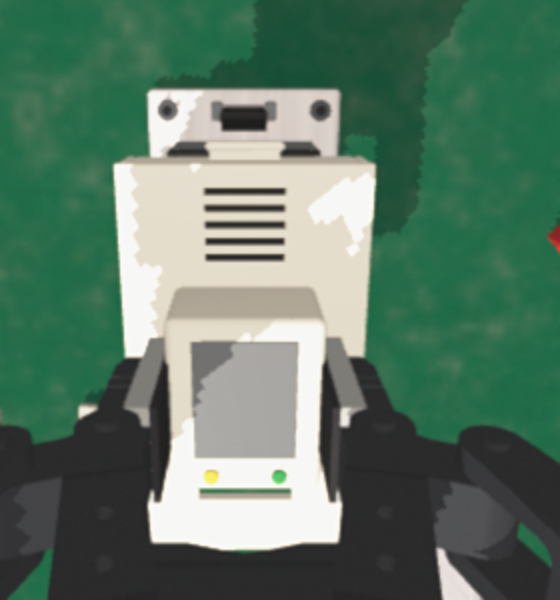

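Run:
```python
from h import *
import pickle
h,c=pickle.load(open("hc.pkl","rb"));P=pickle.load(open("P3.pkl","rb"))["wf"]
R=Rn.from_euler("z",h[2]).as_matrix()
for dx,z in ((0,90),(1,90),(0,91)):
    M=np.array([(-56.5+dx,-31.5,17),(-56.5+dx,31.5,17),(56.5+dx,-31.5,17),(-72,-38,8-z),(-72,38,8-z),(-26+dx,-18,41),(-26+dx,18,41)])+[0,0,z]
    print(dx,z,((proj(P,M@R.T+[h[0],h[1],0])-[160,80]+.25)*2).round(1).tolist())
# descend to above the clips
t=h[:2]-4*np.array([np.cos(h[2]),np.sin(h[2])])
f0=current_contact_force()
print(move_linear([*t,85],max_speed=80,guard=6),move_linear([*t,72],max_speed=30,guard=4))
print(current_ee_pos(),current_contact_force()-f0,current_ft_torque(),current_clock())
```

```text
0 90 [[112.7, 162.4], [373.5, 162.3], [136.7, 546.8], [146.5, 88.6], [340.9, 88.6], [160.3, 317.6], [325.6, 317.6]]
1 90 [[113.0, 166.5], [373.3, 166.5], [136.9, 549.5], [146.5, 88.6], [340.9, 88.6], [160.5, 321.9], [325.4, 321.8]]
0 91 [[111.8, 162.9], [374.4, 162.9], [136.1, 549.3], [146.5, 88.6], [340.9, 88.6], [159.7, 319.4], [326.2, 319.3]]
False False
[513.14269316  52.21144993  71.92831112] [ 0.01711419 -0.40657175  0.90723823] [-0.0558707   0.01703812 -0.00975232] 22.8167
```

Run:
```python
from h import *
import pickle
h,c=pickle.load(open("hc.pkl","rb"))
t=h[:2]-4*np.array([np.cos(h[2]),np.sin(h[2])])
z=72
while z>56:
    z-=1; g=move_linear([*t,z],max_speed=15,guard=28)
    p=current_ee_pos();f=current_contact_force();print(z,g,p.round(1),f.round(1),current_ft_torque().round(2))
    if g or f[2]>24: break
print(current_finger_gap(),current_clock())
s=get_image("side");cv2.imwrite("pics/sf2.png",cv2.resize(s[180:320,180:340,::-1],None,fx=4,fy=4,interpolation=cv2.INTER_CUBIC))
```

```text
71 False [513.2  52.2  71.1] [ 0.1 -0.5 -1. ] [-0.02 -0.04 -0.  ]
70 False [513.3  52.2  70. ] [-0.7  0.5 -1. ] [-0.14 -0.09 -0.02]
69 False [513.3  52.1  69. ] [ 1.5  0.2 -0.5] [-0.2  -0.01  0.  ]
68 False [513.3  52.2  68.1] [ 0.5 -0.7  0.7] [-0.16 -0.1  -0.02]
67 False [513.4  52.2  67.1] [1.1 0.6 2. ] [-0.07 -0.08 -0.01]
66 False [513.5  52.2  66.1] [ 0.6 -0.6  4.4] [-0.19 -0.14 -0.  ]
65 False [513.6  52.2  65.2] [ 0.3 -1.3  4.5] [-0.15 -0.19  0.01]
64 False [513.7  52.1  64.3] [ 0.8 -0.3  5.9] [-0.11 -0.15 -0.02]
63 False [513.9  52.1  63.5] [-0.4 -0.7  8.1] [-0.07 -0.17  0.02]
62 False [513.   52.3  61.6] [ 1.7  0.6 -5.2] [-0.1  -0.35 -0.01]
61 False [512.8  52.3  60.5] [ 1.9  0.1 -7.1] [-0.02 -0.48  0.  ]
60 False [512.9  52.3  60.1] [-1.6  0.1  0.6] [ 0.05  0.33 -0.  ]
59 False [513.   52.3  59.3] [-3.6  0.2  6.9] [0.05 0.67 0.02]
58 False [513.2  52.3  58.5] [-3.8  1.   8.8] [ 0.07  0.76 -0.01]
57 False [513.2  52.3  57.7] [-4.2  0.1 11.7] [0.07 0.92 0.02]
56 False [513.2  52.3  57.1] [-5.9  0.5 16.7] [0.09 1.28 0.03]
34.142806949919176 26.8167
```

Run:
```python
from h import *
import pickle
h,c=pickle.load(open("hc.pkl","rb"))
t=h[:2]-4*np.array([np.cos(h[2]),np.sin(h[2])])
for z in (55,54.3):
    g=move_linear([*t,z],max_speed=15,guard=15);sleep(.2)
    p=current_ee_pos();f=current_contact_force();print(z,g,p.round(1),f.round(1),current_ft_torque().round(2))
    if g or f[2]>22: break
print(current_finger_gap(),current_clock())
f=lambda im,r0,c0:cv2.resize(im[r0:r0+100,c0:c0+130,::-1],None,fx=5,fy=5,interpolation=cv2.INTER_CUBIC)[:, :390*2]
s=f(get_image("side"),215,200);w=f(get_image("scene"),160,230)
o=np.vstack([cv2.resize(s,(390,300)),cv2.resize(w,(390,300))])
wr=get_image("wrist");o=np.hstack([o,cv2.resize(wr[60:360,180:380,::-1],(400,600))]);cv2.imwrite("pics/fin.png",o)
```

```text
55 False [513.3  52.3  57. ] [-10.   -0.5  30.3] [ 0.14  2.21 -0.01]
34.195913553375334 27.3167
```

View pics/fin.png

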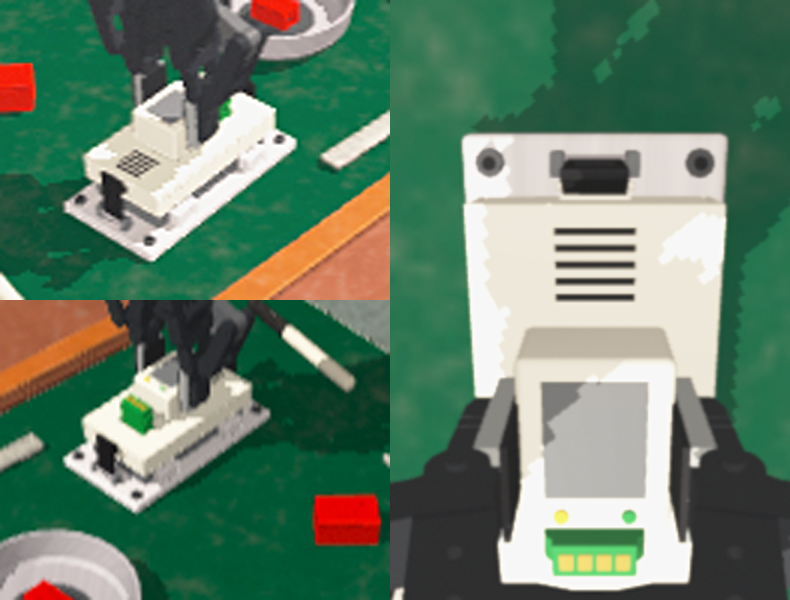

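The pictures show both clips over the lugs and the connector up through the window. The cover is at its stop: force rises while z stays at 57.0. I'll ease the push slightly and hand in.

Run:
```python
from h import *
import pickle
h,c=pickle.load(open("hc.pkl","rb"))
t=h[:2]-4*np.array([np.cos(h[2]),np.sin(h[2])])
move_linear([*t,55.4],max_speed=10);sleep(.4)
print(current_ee_pos().round(1),current_contact_force().round(1),current_finger_force(),current_clock())
print(hand_in())
```

```text
[513.3  52.3  57. ] [-8.   0.2 25.5] 93.89018654823303 28.1167
the job is handed in; nothing more can be done
None
```

The job was handed in at about 28 s: the cap is in the dish, the cover is clipped at both ends, and the arm is still pressing it fully home with about 25 N; the verdict was not reported back.

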